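# Close up the ink rail

### The arm

A 7-joint arm with a two-finger parallel gripper is mounted at the origin on the work surface. World frame = base frame: x ahead of the robot, y to its left, z up, the work surface at z = 0. Lengths are in m, angles in rad, forces in N, time in s.
With the tool pointing down it reaches from about 0.4 to 0.875 m from the base axis. Payload 4.4 kg.
Tool frame: the origin (TCP) lies at the centre of the arm's flange, where the gripper is bolted on; the fingertips stand 173 mm ahead of it and the grasp point (between the pads) lies 155 mm ahead of it (env.grasp_offset is the distance from the TCP to the grasp point, in m); z points along the fingers, y is the line along which they close (so a half turn about z gives the same grasp; the last joint's range is limited). The gripper opens to 85 mm and grips with 20 to 120 N. Pads are 22 mm wide; open, the fingers measure 114 mm over their backs; the gripper's body (76 mm by 85 mm) begins 54 mm behind the grasp point. The pads swing forward as they close: fully open they stand 13 mm farther back than shut.
Start: joints at [-1.318, 0.628, 0.038, 1.517, -0.027, 0.996, -0.02], TCP at [0.204, 0.617, 0.405] pointing down, gripper open.
Joint ranges: [-3.06, 3.06], [-0.37, 2.12], [-1.25, 1.32], [0.18, 2.47], [-1.1, 4.24], [0.23, 1.98], [-2.94, 2.94]. Speed limits (rad/s): [2.57, 2.57, 3.14, 3.14, 3.14, 3.14, 3.14].

### API

Orientations are given as [roll, pitch, yaw] about the fixed x, y, z axes, in that order (R = Rz(yaw) Ry(pitch) Rx(roll)).
In Python, from cell import env, optics, nets gives the robot as it stands. The module is installed in compiled form; this text tells all that it offers.
- The arm moves only by the tool jog_arm, never from a script. Its argument "deltas" is a list of rows, each a list of 3 entries, a list of its own where there are three numbers: the closure, from -1 (fully open) to 1 (shut), then the shift along the tool's x, y, z in units of 80 mm (1.0 is 80 mm), then the turn about the tool's z in units of 180 degrees (1.0 is 180 degrees). In form: [[hand, [x, y, z], roll], ...]. A call has exactly 5 rows; each row is the pose to reach, as a shift and turn from the pose commanded when the call began, along the tool's axes at that moment, turning the shorter way round; what a row does not reach only later rows make up. A row lasts 1/12 s, in which the tool goes at most 41.7 mm and 7.16 degrees, less where a joint would pass 70% of its speed; a pose out of reach is approached as far as the arm can. A call with a number of a shift or a turn outside -1 to 1 is refused whole. A call with a gripper value outside its range is refused whole. The fingers move at their own pace and stop on an object; "force" is the grip in N (left out, the last holds). Time passes only in rows, so rows that repeat a pose let the fingers close, or fill a call up. It gives the time, the measured TCP pose, the force, the opening and the grip force at its end, in the units of the state.
- env.read_state(): the state, without advancing time (a new reading comes with each control period).
- optics.get_image(name): name is "side" or "top"; returns the picture (480x640x3 uint8, red, green, blue); there is no depth.
- optics.camera_info(name): a dict with "fx", "fy", "cx", "cy" (pixels), "dist" ([k1, k2, p1, p2, k3] as OpenCV has them; the pictures are not rectified), "camera_from_world" (4x4, takes a point from world to camera coordinates). Camera axes: x right, y down, z forward; pixel columns grow to the right and rows downward; lengths in m; the calibration is good to about 2 mm. A picture is of the moment at which its call begins. camera_info takes no time and is no camera call.
- env.close_job(): hands the job in; it is judged then, once.
Trained networks look in the newest picture that a camera, given by its name, has taken for a name from the list of things; names that differ only in an ending like _2 or _b are one class to them, and where a whole thing is asked for, a point or a joint stands for the part that bears it (a point fixed in the world has none). Each returns a list of dicts, best first, with "score" (0 to 1); they miss things now and then, are a little off and sometimes report something else, mostly with a low value. They report only what shows in the picture. A call takes as long as a camera call.
- nets.masks_of(name, camera): "mask" (480x640 bool, what is visible of it) and "position" ([column, row] in pixels, amid what is visible of it).
The state is a dict: "t": time; "joint_positions": joint angles; "joint_vel": joint speeds; "effort": joint torques, N m; "eef_pos": TCP position; "ee_rot": TCP orientation; "wrist_force": force on the tool from outside, world axes, zero at the start; "ft_torque": the same for the moment, N m; "opening": finger opening in m; "grip_force": force on a finger pad.
Only numpy, scipy, OpenCV 4.12 (cv2) and the standard library are available. Lean on these libraries where they do the work, as an engineer would, in place of code of your own. Each camera call takes 0.05 s, during which the arm holds its last target. There are 200 camera calls.

### The job

In the tattoo studio's ink rail, gently push the row of five ink pots along the channel as one closed row, without lifting or pinching them, until it is fully home against the orange end stop. Then push the red-knobbed bolt fully in behind the row to keep it there. Leave the jar, cup and bottle alone.

Things in the scene. Friction and masses are not known exactly. Their poses are not given: they have to be found in the camera images.
- rail: Fixed aluminium channel on the bench, 352 mm long along its own y axis, 47 mm wide. Origin: centre of its underside, z up. Floor 6 mm thick; side walls 4 mm thick, 39 mm apart inside, tops 18 mm above the bench. An orange stop block 44 mm high closes the +y end (inner face at y = +165 mm); the -y end (y = -176 mm) is open.
- stop_face (a point): Point on the inner face of the orange end stop, mid-channel, at the channel floor (6 mm above the bench). Same axes as the rail.
- guide_top (a point): Centre of the top of the fixed dark steel guide block for the bolt, 44 mm above the bench, outside the rail's -x wall: 20 mm along rail x (x -43.5 to -23.5 mm), 24 mm along y, centred at y = -24 mm.
- bolt (a joint): Keeper bolt sliding along rail +x through the guide block: 0 = drawn back (tip outside the channel), 0.034 m = fully in, across behind a row that is home, with 4 mm of play; it cannot go in before. Starts at 0 to 0.005. Steel rod 10 mm thick, rounded tip, axis 30 mm above the bench at rail y = -24 mm. About 1.5 N moves it; no spring: it stays where left.
- bolt_knob (a point): Centre of the outer (-x) face of the bolt's red round knob, 22 mm across, 10 mm thick, 30 mm above the bench; moves with the bolt. At bolt 0 it lies at rail x = -90 mm, y = -24 mm. Axes as the rail's: the bolt is pushed in along +x. Fully in, the knob's inner face is 2.5 mm from the guide block.
- ink_black: Loose black ink pot: square body 36 x 36 mm, 38 mm high, with a round white cap 26 mm across and 10 mm high on top (48 mm in all), 50 to 100 g. Origin: centre of its underside; its axes start parallel to the rail's. One of the five pots standing in the channel in one touching row, in any order of colours.
- ink_blue: Loose blue ink pot: square body 36 x 36 mm, 38 mm high, with a round white cap 26 mm across and 10 mm high on top (48 mm in all), 50 to 100 g. Origin: centre of its underside; its axes start parallel to the rail's. One of the five pots standing in the channel in one touching row, in any order of colours.
- ink_red: Loose red ink pot: square body 36 x 36 mm, 38 mm high, with a round white cap 26 mm across and 10 mm high on top (48 mm in all), 50 to 100 g. Origin: centre of its underside; its axes start parallel to the rail's. One of the five pots standing in the channel in one touching row, in any order of colours.
- ink_yellow: Loose yellow ink pot: square body 36 x 36 mm, 38 mm high, with a round white cap 26 mm across and 10 mm high on top (48 mm in all), 50 to 100 g. Origin: centre of its underside; its axes start parallel to the rail's. One of the five pots standing in the channel in one touching row, in any order of colours.
- ink_green: Loose green ink pot: square body 36 x 36 mm, 38 mm high, with a round white cap 26 mm across and 10 mm high on top (48 mm in all), 50 to 100 g. Origin: centre of its underside; its axes start parallel to the rail's. One of the five pots standing in the channel in one touching row, in any order of colours.
- salve_jar: Bystander: loose jar with a steel cap, 52 mm across, 45 mm high, beyond the rail. Origin: centre of its underside.
- rinse_cup: Bystander: loose steel cup, 64 mm across the rim, 60 mm high, to the right. Origin: centre of its underside.
- soap_bottle: Bystander: loose green bottle, 60 mm across, 150 mm high, to the left. Origin: centre of its underside.

How it is judged:
On the way, in this order (a step that is already met when the one before it is completed fails the run):
1. the row is home against the end stop, the bolt not yet pushed (y of each of ink_black, ink_blue, ink_red, ink_yellow, ink_green in the frame of rail above -0.001 m and z of each of ink_black, ink_blue, ink_red, ink_yellow, ink_green in the frame of rail below 0.01 m and x of ink_black in the frame of rail between -0.006 and 0.006 m and angle between each of ink_black, ink_blue, ink_red, ink_yellow, ink_green's own z axis and vertical below 0.1 rad and x of ink_blue in the frame of rail between -0.006 and 0.006 m and x of ink_red in the frame of rail between -0.006 and 0.006 m and x of ink_yellow in the frame of rail between -0.006 and 0.006 m and x of ink_green in the frame of rail between -0.006 and 0.006 m and value of joint bolt below 0.01 m), for 0.2 s.
2. the bolt is in behind the row (value of joint bolt above 0.03 m and y of each of ink_black, ink_blue, ink_red, ink_yellow, ink_green in the frame of rail above -0.001 m), for 0.2 s.
At the end, for the whole second after the job is handed in: All five pots stand upright on the channel floor between its walls in one closed row against the end stop (no more than 4 mm of gaps in all, so every pot's centre is less than 166 mm from the stop face), at rest, and the bolt is within 4 mm of fully in (joint above 0.030 m) (all of step 2 and z of each of ink_black, ink_blue, ink_red, ink_yellow, ink_green in the frame of rail below 0.01 m and x of ink_black in the frame of rail between -0.006 and 0.006 m and angle between each of ink_black, ink_blue, ink_red, ink_yellow, ink_green's own z axis and vertical below 0.1 rad and x of ink_blue in the frame of rail between -0.006 and 0.006 m and x of ink_red in the frame of rail between -0.006 and 0.006 m and x of ink_yellow in the frame of rail between -0.006 and 0.006 m and x of ink_green in the frame of rail between -0.006 and 0.006 m and linear speed of each of ink_black, ink_blue, ink_red, ink_yellow, ink_green below 0.01 m/s); the robot touches nothing.
It fails at once if an ink pot is lifted off the channel floor or tipped (z of any of ink_black, ink_blue, ink_red, ink_yellow, ink_green in the frame of rail above 0.016 m or angle between any of ink_black, ink_blue, ink_red, ink_yellow, ink_green's own z axis and vertical above 0.3 rad).
It fails at once if the row is pulled apart (more than 15 mm of gaps in it) (horizontal distance between ink_black and ink_blue above 0.159 m or horizontal distance between any of ink_black, ink_blue and ink_red above 0.159 m or horizontal distance between any of ink_black, ink_blue, ink_red and ink_yellow above 0.159 m or horizontal distance between any of ink_black, ink_blue, ink_red, ink_yellow and ink_green above 0.159 m).
It fails at once if a pot is shoved or flicked (faster than 0.4 m/s) (linear speed of any of ink_black, ink_blue, ink_red, ink_yellow, ink_green above 0.4 m/s).
It fails at once if a pot is rammed (the fingers press on it with more than 60 N) (contact force between the fingers and ink_black above 60 N or contact force between the fingers and ink_blue above 60 N or contact force between the fingers and ink_red above 60 N or contact force between the fingers and ink_yellow above 60 N or contact force between the fingers and ink_green above 60 N).
It fails at once if the jar, cup or bottle is moved more than 20 mm or tipped (distance of any of salve_jar, rinse_cup, soap_bottle from where it was at the start of the episode above 0.02 m or angle between any of salve_jar, rinse_cup, soap_bottle's own z axis and vertical above 0.3 rad).
It also fails if it takes over 45 s, if anything falls off the work surface, if the arm or the gripper's body presses on something with over 40 N, if the wrist force passes 120 N, or if a joint passes its speed limit or range.

## Working session

There is one attempt and no reset: what is moved stays moved. The work goes in short steps, Python scripts to look and compute and a tool call to move; the robot and the scene stay as the last step left them, time stands still between calls to the robot, and variables do not carry over. Pictures are saved under pics/ and viewed, at most 12 in all, crops included, and the job is handed in when it is done.

Besides the shell and the picture viewer there is one more tool, called after "Call:" by a JSON object that holds its "op" and its "data". jog_arm: Moves the arm, as the interface text tells. Its arguments: {"type":"object","properties":{"deltas":{"type":"array"},"force":{"type":"number"}},"required":["deltas"]}

```bash
mkdir -p pics
python3 - <<'E'
from cell import env, optics, nets
import cv2
for c in ("top","side"):
    im=optics.get_image(c); cv2.imwrite(f"pics/{c}0.png",im[:,:,::-1])
    i=optics.camera_info(c); print(i)
    for n in ("rail","bolt_knob","ink_black","ink_blue","ink_red","ink_yellow","ink_green","guide_top"):
        try: print(c,n,[(round(d["score"],2),d["position"]) for d in nets.masks_of(n,c)[:2]])
        except Exception as e: print(n,e)
s=env.read_state(); print(s)
E
```

```text
{'fx': 501.6291647439231, 'fy': 501.6291647439231, 'cx': 319.5702189452173, 'cy': 238.13767753193846, 'dist': array([-0.07039929,  0.        ,  0.        ,  0.        ,  0.        ]), 'camera_from_world': array([[ 0.02608905, -0.99958519,  0.01219851, -0.02077203],
       [-0.98615783, -0.02773356, -0.16347351,  0.62432393],
       [ 0.16374401, -0.00776478, -0.9864723 ,  1.21370792],
       [ 0.        ,  0.        ,  0.        ,  1.        ]])}
top rail [(0.95, [315.6, 262.0]), (0.41, [384.5, 242.4])]
top bolt_knob [(0.48, [320.2, 200.0]), (0.45, [354.4, 277.6])]
top ink_black [(0.8, [323.9, 255.9])]
top ink_blue []
top ink_red [(0.68, [341.5, 250.1]), (0.61, [153.7, 279.0])]
top ink_yellow [(0.7, [319.6, 198.8])]
top ink_green [(0.5, [366.5, 245.1])]
top guide_top [(0.69, [313.3, 260.0])]
{'fx': 489.98561835155414, 'fy': 489.98561835155414, 'cx': 322.3435870257719, 'cy': 238.4647624962434, 'dist': array([-0.03857736,  0.        ,  0.        ,  0.        ,  0.        ]), 'camera_from_world': array([[ 0.70777812, -0.70640882, -0.00605904, -0.44892796],
       [-0.37458188, -0.368008
[... 522 characters left out ...]
array([-1.3178065 ,  0.62840223,  0.03849841,  1.51740802, -0.02700496,
        0.99629433, -0.019969  ]), 'joint_vel': array([-1.01644959e-03,  1.36525875e-03,  1.05628722e-05,  2.19403168e-03,
       -1.80057395e-04, -9.75621527e-04,  9.45042180e-04]), 'effort': array([ 4.21541845e-04, -5.63263822e+01,  1.22563753e+00, -1.93790406e+01,
        1.08488047e-02,  1.48145587e-03,  1.16023313e-05]), 'eef_pos': array([0.2037035 , 0.61726642, 0.40470937]), 'ee_rot': array([ 3.14158718e+00, -4.13176721e-05,  2.82280722e+00]), 'wrist_force': array([-0.42926584, -0.02728196,  0.45884435]), 'ft_torque': array([-0.05203122, -0.01530244,  0.00511546]), 'grip_force': 0.0, 'opening': 0.08529088484226473}
```

View pics/top0.png

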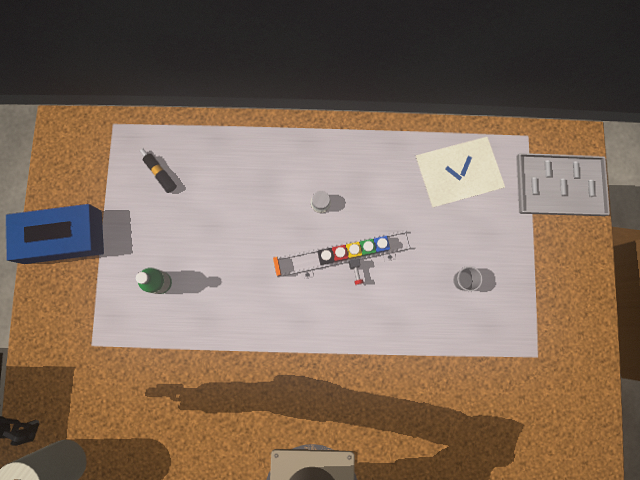

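View pics/side0.png

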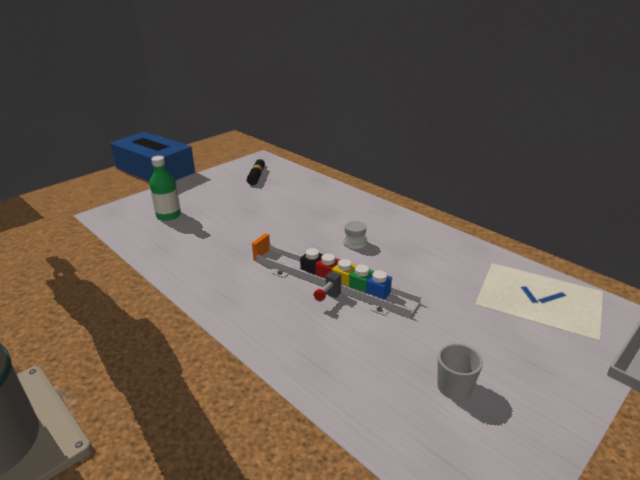

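The top view shows the stop at about (278,266), the open end at about (410,240), blue as the last pot at (382,243) and the knob at (359,282). The order from the stop is black, red, yellow, green, blue. I'll zoom in on both for landmarks.

Run:
```python
import cv2,numpy as np
a=cv2.imread("pics/top0.png")[222:297,264:424]; b=cv2.imread("pics/side0.png")[228:322,245:425]
a=cv2.resize(a,(800,375),interpolation=cv2.INTER_CUBIC)
cv2.imwrite("pics/topc.png",a)
cv2.imwrite("pics/sidec.png",cv2.resize(b,(720,376),interpolation=cv2.INTER_CUBIC))
```

```text
(no output)
```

View pics/topc.png

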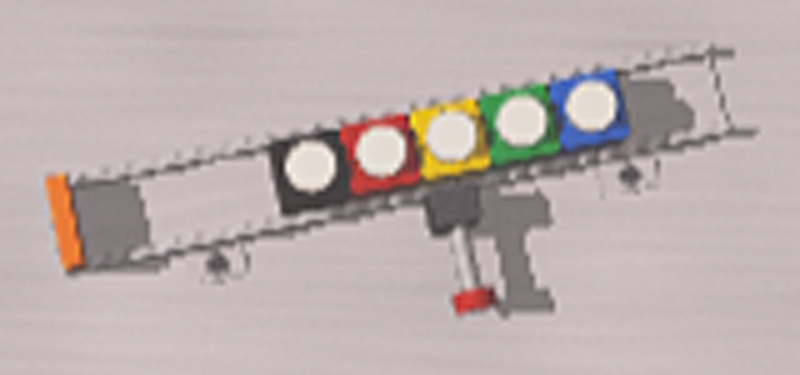

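View pics/sidec.png

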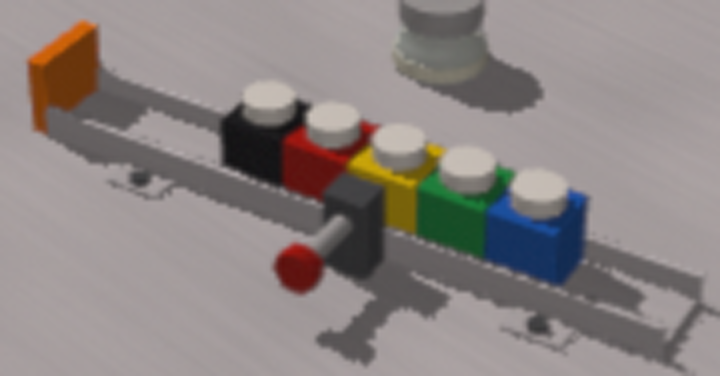

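```bash
cat > h.py <<'E'
import numpy as np, cv2
from cell import env, optics, nets
def proj(c,P):
    i=optics.camera_info(c); T=i["camera_from_world"]
    K=np.array([[i["fx"],0,i["cx"]],[0,i["fy"],i["cy"]],[0,0,1]])
    return cv2.projectPoints(np.array(P,float),cv2.Rodrigues(T[:3,:3])[0],T[:3,3],K,i["dist"])[0][:,0]
def world(p,P):
    c,s=np.cos(p[2]),np.sin(p[2]); P=np.array(P,float)
    return np.c_[p[0]+c*P[:,0]-s*P[:,1],p[1]+s*P[:,0]+c*P[:,1],P[:,2]]
E
cat > fit.py <<'E'
from h import *
from scipy.optimize import least_squares
tp=np.array([[312,165],[382,150],[450,136],[522,120],[591,105],[76,221],[474,300]])/5+[264-.4,222-.4]
sp=np.array([[268,92],[333,113],[399,134],[468,158],[538,183],[299,269]])/4+[245-.4,228-.4]
def pts(q):
    caps=[[0,q[3]-.036*k,.054] for k in range(5)]
    return (world(q,caps+[[0,.165,.044],[-.085+q[4],-.024,.03]]), world(q,caps+[[-.09+q[4],-.024,.03]]))
def f(q):
    a,b=pts(q); off=np.array(q[5:9])
    return np.r_[(proj("top",a)-tp-off[:2]).ravel(),(proj("side",b)-sp-off[2:]).ravel(),off/1.0]
r=least_squares(f,[.6,0,.2,.08,0,0,0,0,0]); q=r.x
print(q.round(4)); print(f(q).round(2))
np.save("q.npy",q)
E
python3 fit.py
```

```text
[ 0.5943 -0.0638  0.2442  0.0437  0.0049  0.2024 -0.5181 -0.3358  0.3291]
[-0.05  0.21 -0.04  0.15  0.32 -0.1  -0.17  0.05 -0.11  0.02 -0.01 -0.2
  0.27 -0.64  0.26  0.16 -0.02  0.15  0.    0.32 -0.15 -0.07  0.04 -0.52
 -0.47  0.29  0.2  -0.52 -0.34  0.33]
```

Call:
{"op": "jog_arm", "data": {"deltas": [[1, [-0.2, -0.2, 0], 0], [1, [-0.4, -0.4, 0], 0], [1, [-0.6, -0.6, 0], 0], [1, [-0.8, -0.8, 0], 0], [1, [-1, -1, 0], 0]], "force": 40}}

```text
t: 1.32
eef_pos: [0.255, 0.5152, 0.4048]
ee_rot: [3.141, 0.0, 2.823]
wrist_force: [0.5, -0.1, 0.1]
opening: 0.0255
grip_force: 0.0
```

Call:
{"op": "jog_arm", "data": {"deltas": [[1, [-0.2, -0.2, 0], 0], [1, [-0.4, -0.4, 0], 0], [1, [-0.6, -0.6, 0], 0], [1, [-0.8, -0.8, 0], 0], [1, [-1, -1, 0], 0]]}}

```text
t: 1.73
eef_pos: [0.3059, 0.4142, 0.4049]
ee_rot: [3.141, 0.0, 2.823]
wrist_force: [-0.0, -1.0, 1.0]
opening: -0.0001
grip_force: 0.0
```

Call:
{"op": "jog_arm", "data": {"deltas": [[1, [-0.2, -0.2, 0], 0], [1, [-0.4, -0.4, 0], 0], [1, [-0.6, -0.6, 0], 0], [1, [-0.8, -0.8, 0], 0], [1, [-1, -1, 0], 0]]}}

```text
t: 2.15
eef_pos: [0.3568, 0.3131, 0.4049]
ee_rot: [3.141, 0.0, 2.823]
wrist_force: [0.9, -0.6, 0.2]
opening: -0.0003
grip_force: 0.0
```

Call:
{"op": "jog_arm", "data": {"deltas": [[1, [-0.2, -0.2, 0], 0], [1, [-0.4, -0.4, 0], 0], [1, [-0.6, -0.6, 0], 0], [1, [-0.8, -0.8, 0], 0], [1, [-1, -1, 0], 0]]}}

```text
t: 2.57
eef_pos: [0.4077, 0.2121, 0.405]
ee_rot: [3.141, 0.0, 2.823]
wrist_force: [1.4, 0.2, -0.1]
opening: 0.0002
grip_force: 0.0
```

Call:
{"op": "jog_arm", "data": {"deltas": [[1, [-0.2, -0.2, 0], 0], [1, [-0.4, -0.4, 0], 0], [1, [-0.6, -0.6, 0], 0], [1, [-0.8, -0.8, 0], 0], [1, [-1, -1, 0], 0]]}}

```text
t: 2.98
eef_pos: [0.4586, 0.111, 0.4049]
ee_rot: [3.141, 0.0, 2.823]
wrist_force: [1.0, -0.5, 0.3]
opening: 0.0
grip_force: 0.0
```

Call:
{"op": "jog_arm", "data": {"deltas": [[1, [-0.2, -0.2, 0], 0], [1, [-0.4, -0.4, 0], 0], [1, [-0.6, -0.6, 0], 0], [1, [-0.8, -0.8, 0], 0], [1, [-1, -1, 0], 0]]}}

```text
t: 3.4
eef_pos: [0.5095, 0.0099, 0.4049]
ee_rot: [3.141, 0.0, 2.823]
wrist_force: [-0.1, -0.2, 0.7]
opening: -0.0001
grip_force: 0.0
```

Call:
{"op": "jog_arm", "data": {"deltas": [[1, [-0.2, -0.2, 0], 0], [1, [-0.4, -0.4, 0], 0], [1, [-0.6, -0.6, 0], 0], [1, [-0.8, -0.8, 0], 0], [1, [-1, -1, 0], 0]]}}

```text
t: 3.82
eef_pos: [0.5604, -0.0911, 0.4048]
ee_rot: [3.141, 0.0, 2.823]
wrist_force: [0.0, 0.2, -0.5]
opening: 0.0001
grip_force: 0.0
```

Call:
{"op": "jog_arm", "data": {"deltas": [[1, [-0.2, -0.2, 0], -0.035], [1, [-0.4, -0.4, 0], -0.07], [1, [-0.6, -0.6, 0], -0.105], [1, [-0.8, -0.8, 0], -0.14], [1, [-1, -1, 0], -0.175]]}}

```text
t: 4.23
eef_pos: [0.6112, -0.1922, 0.4047]
ee_rot: [-3.142, 0.0, -2.905]
wrist_force: [0.4, 0.4, 0.4]
opening: 0.0002
grip_force: 0.0
```

```bash
cat >> h.py <<'E'
def rail_tcp():
    q=np.load("q.npy"); s=env.read_state(); d=s["eef_pos"][:2]-q[:2]
    c,n=np.cos(q[2]),np.sin(q[2])
    return np.array([c*d[0]+n*d[1],-n*d[0]+c*d[1],s["eef_pos"][2]]),s
def need(x,y,z):
    r,s=rail_tcp(); q=np.load("q.npy"); t=world(q,[[x,y,z]])[0]
    R=cv2.Rodrigues(np.array([0,0,s["ee_rot"][2]]))[0]@np.diag([1,-1,-1])
    print("t",s["t"],"rail",r.round(4),"yaw err",(s["ee_rot"][2]-q[2]+np.pi).round(4),"units",(R.T@(t-s["eef_pos"])/.08).round(3),"F",s["wrist_force"].round(2))
E
python3 -c "
from h import *
need(0,-.158,.25); need(0,-.158,.188)"
```

```text
t 4.2333 rail [-0.0146 -0.1287  0.4047] yaw err -0.008 units [-0.185 -0.365  1.934] F [0.39 0.37 0.39]
t 4.2333 rail [-0.0146 -0.1287  0.4047] yaw err -0.008 units [-0.185 -0.365  2.709] F [0.39 0.37 0.39]
```

Call:
{"op": "jog_arm", "data": {"deltas": [[1, [-0.06, -0.12, 0.2], -0.003], [1, [-0.12, -0.24, 0.4], -0.003], [1, [-0.185, -0.365, 0.6], -0.003], [1, [-0.185, -0.365, 0.8], -0.003], [1, [-0.185, -0.365, 1], -0.003]]}}

```text
t: 4.65
eef_pos: [0.6321, -0.217, 0.3237]
ee_rot: [-3.141, 0.0, -2.902]
wrist_force: [-1.0, 0.1, 0.2]
opening: -0.0001
grip_force: 0.0
```

Call:
{"op": "jog_arm", "data": {"deltas": [[1, [0, 0, 0.2], 0], [1, [0, 0, 0.4], 0], [1, [0, 0, 0.6], 0], [1, [0, 0, 0.8], 0], [1, [0, 0, 0.9], 0]]}}

```text
t: 5.07
eef_pos: [0.6313, -0.2159, 0.2506]
ee_rot: [3.14, -0.003, -2.901]
wrist_force: [0.4, 1.3, 0.1]
opening: -0.0002
grip_force: 0.0
```

```bash
python3 -c "
from h import *
need(0,-.158,.188)
a=optics.get_image('top')[200:320,260:420,::-1];b=optics.get_image('side')[150:330,240:440,::-1]
cv2.imwrite('pics/p1.png',np.hstack([cv2.resize(a,(400,300)),cv2.resize(b,(400,360))[:300]]) if 0 else np.vstack([cv2.resize(a,(400,240*1)),cv2.resize(b,(400,360))]))"
```

```text
t 5.0667 rail [-0.0009 -0.1565  0.2506] yaw err -0.0038 units [-0.011 -0.018  0.783] F [0.42 1.31 0.13]
```

View pics/p1.png

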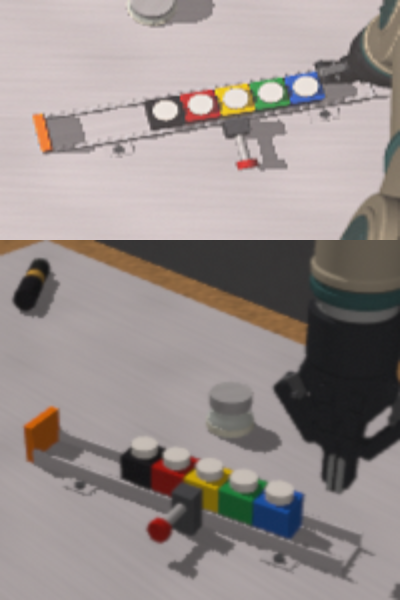

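The top view shows the fingers behind the blue pot, in line with the channel. The side view shows clear space behind blue. I'll lower in.

Call:
{"op": "jog_arm", "data": {"deltas": [[1, [-0.01, -0.02, 0.15], -0.002], [1, [-0.01, -0.02, 0.35], -0.002], [1, [-0.01, -0.02, 0.55], -0.002], [1, [-0.01, -0.02, 0.7], -0.002], [1, [-0.01, -0.02, 0.77], -0.002]]}}

```text
t: 5.58
eef_pos: [0.6328, -0.2174, 0.1896]
ee_rot: [3.141, -0.001, -2.895]
wrist_force: [-0.3, -0.2, 0.0]
opening: 0.0002
grip_force: 0.0
```

```bash
python3 -c "
from h import *
need(0,-.1325,.188);need(0,-.0295,.188)
a=optics.get_image('top')[200:300,330:430,::-1];b=optics.get_image('side')[200:340,300:440,::-1]
cv2.imwrite('pics/p2.png',np.hstack([cv2.resize(a,(400,400)),cv2.resize(b,(400,400))]))"
```

```text
t 5.5833 rail [ 0.0002 -0.1584  0.1896] yaw err 0.0026 units [0.002 0.323 0.02 ] F [-0.33 -0.21  0.02]
t 5.5833 rail [ 0.0002 -0.1584  0.1896] yaw err 0.0026 units [-0.002  1.611  0.02 ] F [-0.33 -0.21  0.02]
```

View pics/p2.png

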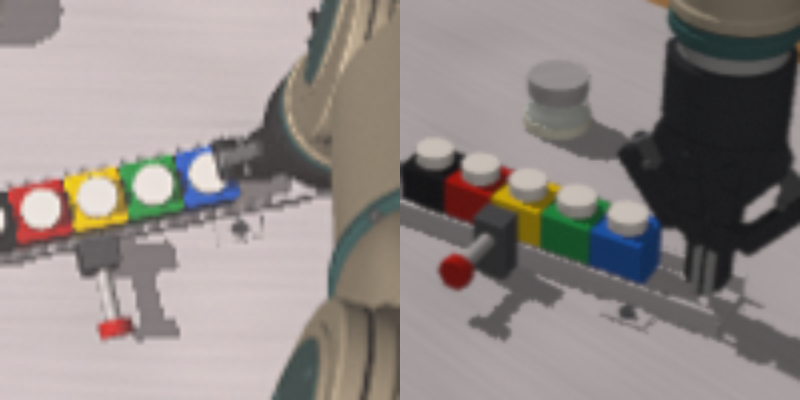

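Side view: the fingertips are inside the channel behind blue at (705,280) and the knuckle is clear of the cap. I'll start a slow push.

Call:
{"op": "jog_arm", "data": {"deltas": [[1, [0, 0.06, 0], 0], [1, [0, 0.12, 0], 0], [1, [0, 0.18, 0], 0], [1, [0, 0.22, 0], 0], [1, [0, 0.26, 0], 0]]}}

```text
t: 6.1
eef_pos: [0.6282, -0.1965, 0.1917]
ee_rot: [-3.141, 0.001, -2.894]
wrist_force: [-0.1, -0.6, -0.9]
opening: 0.0
grip_force: 0.0
```

Call:
{"op": "jog_arm", "data": {"deltas": [[1, [0, 0.03, 0], 0], [1, [0, 0.06, 0], 0], [1, [0, 0.09, 0], 0], [1, [0, 0.12, 0], 0], [1, [0, 0.16, 0], 0]]}}

```text
t: 6.52
eef_pos: [0.625, -0.186, 0.1913]
ee_rot: [-3.14, 0.001, -2.896]
wrist_force: [0.9, -2.8, 0.3]
opening: 0.0001
grip_force: 1.5
```

```bash
python3 -c "
from h import *
need(0,-.0295,.188)"
```

```text
t 6.5167 rail [ 0.0003 -0.126   0.1913] yaw err 0.0014 units [0.002 1.207 0.042] F [ 0.91 -2.8   0.26]
```

Call:
{"op": "jog_arm", "data": {"deltas": [[1, [0, 0.05, 0.01], 0], [1, [0, 0.1, 0.02], 0], [1, [0, 0.15, 0.03], 0], [1, [0, 0.2, 0.03], 0], [1, [0, 0.25, 0.03], 0]]}}

```text
t: 6.93
eef_pos: [0.6206, -0.1669, 0.1897]
ee_rot: [-3.138, 0.002, -2.896]
wrist_force: [0.8, -5.0, 2.8]
opening: -0.0003
grip_force: 2.7
```

Call:
{"op": "jog_arm", "data": {"deltas": [[1, [0, 0.05, 0], 0], [1, [0, 0.1, 0], 0], [1, [0, 0.15, 0], 0], [1, [0, 0.2, 0], 0], [1, [0, 0.25, 0], 0]]}}

```text
t: 7.35
eef_pos: [0.6158, -0.1474, 0.1897]
ee_rot: [-3.138, 0.002, -2.896]
wrist_force: [1.4, -4.7, 4.5]
opening: -0.0001
grip_force: 2.7
```

Call:
{"op": "jog_arm", "data": {"deltas": [[1, [0, 0.05, 0], 0], [1, [0, 0.1, 0], 0], [1, [0, 0.15, 0], 0], [1, [0, 0.2, 0], 0], [1, [0, 0.25, 0], 0]]}}

```text
t: 7.77
eef_pos: [0.6109, -0.128, 0.1896]
ee_rot: [-3.139, 0.002, -2.896]
wrist_force: [1.4, -5.4, 3.4]
opening: -0.0002
grip_force: 2.8
```

Call:
{"op": "jog_arm", "data": {"deltas": [[1, [0, 0.05, 0], 0], [1, [0, 0.1, 0], 0], [1, [0, 0.14, 0], 0], [1, [0, 0.18, 0], 0], [1, [0, 0.22, 0], 0]]}}

```text
t: 8.18
eef_pos: [0.6066, -0.111, 0.1896]
ee_rot: [-3.139, 0.002, -2.896]
wrist_force: [1.2, -5.9, 3.8]
opening: -0.0002
grip_force: 2.8
```

```bash
python3 -c "
from h import *
need(0,-.0295,.188)
a=optics.get_image('top')[200:300,260:360,::-1];b=optics.get_image('side')[200:340,240:380,::-1]
cv2.imwrite('pics/p3.png',np.hstack([cv2.resize(a,(400,400)),cv2.resize(b,(400,400))]))"
```

```text
t 8.1833 rail [ 0.0005 -0.0488  0.1896] yaw err 0.0011 units [0.006 0.241 0.02 ] F [ 1.24 -5.95  3.85]
```

View pics/p3.png

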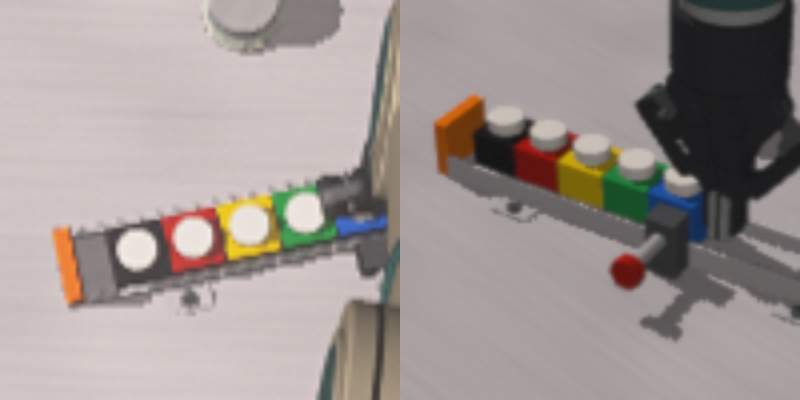

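The row is closed and black is about 19 mm from the stop. I'll push slowly and watch the force.

Call:
{"op": "jog_arm", "data": {"deltas": [[1, [0, 0.04, 0], 0], [1, [0, 0.08, 0], 0], [1, [0, 0.12, 0], 0], [1, [0, 0.15, 0], 0], [1, [0, 0.18, 0], 0]]}}

```text
t: 8.7
eef_pos: [0.603, -0.0971, 0.1894]
ee_rot: [-3.139, 0.002, -2.896]
wrist_force: [2.1, -6.2, 4.4]
opening: -0.0003
grip_force: 3.1
```

Call:
{"op": "jog_arm", "data": {"deltas": [[1, [0, 0.01, 0], 0], [1, [0, 0.02, 0], 0], [1, [0, 0.03, 0], 0], [1, [0, 0.04, 0], 0], [1, [0, 0.05, 0], 0]]}}

```text
t: 9.12
eef_pos: [0.6021, -0.0933, 0.1894]
ee_rot: [-3.139, 0.002, -2.896]
wrist_force: [1.3, -5.6, 5.8]
opening: 0.0002
grip_force: 3.1
```

Call:
{"op": "jog_arm", "data": {"deltas": [[1, [0, 0.01, 0], 0], [1, [0, 0.02, 0], 0], [1, [0, 0.03, 0], 0], [1, [0, 0.04, 0], 0], [1, [0, 0.05, 0], 0]]}}

```text
t: 9.53
eef_pos: [0.6012, -0.0903, 0.1895]
ee_rot: [-3.138, 0.002, -2.897]
wrist_force: [1.9, -8.6, 5.1]
opening: 0.0003
grip_force: 4.7
```

```bash
python3 -c "
from h import *
need(0,-.0295,.188)"
```

```text
t 9.5333 rail [ 0.0003 -0.0274  0.1895] yaw err 0.0006 units [ 0.004 -0.027  0.018] F [ 1.85 -8.55  5.08]
```

Call:
{"op": "jog_arm", "data": {"deltas": [[1, [0, 0.008, 0], 0], [1, [0, 0.016, 0], 0], [1, [0, 0.024, 0], 0], [1, [0, 0.032, 0], 0], [1, [0, 0.04, 0], 0]]}}

```text
t: 9.95
eef_pos: [0.6009, -0.0896, 0.1896]
ee_rot: [-3.134, 0.003, -2.899]
wrist_force: [4.5, -13.7, 3.1]
opening: 0.0003
grip_force: 7.2
```

Call:
{"op": "jog_arm", "data": {"deltas": [[1, [0, 0.01, 0], 0], [1, [0, 0.02, 0], 0], [1, [0, 0.03, 0], 0], [1, [0, 0.04, 0], 0], [1, [0, 0.04, 0], 0]]}}

```text
t: 10.37
eef_pos: [0.6003, -0.0891, 0.1897]
ee_rot: [-3.131, 0.003, -2.901]
wrist_force: [5.0, -17.5, 1.9]
opening: -0.0004
grip_force: 9.3
```

```bash
python3 -c "
from h import *
need(0,-.0295,.188)
a=optics.get_image('top')[200:300,260:360,::-1];b=optics.get_image('side')[200:340,240:380,::-1]
cv2.imwrite('pics/p4.png',np.hstack([cv2.resize(a,(400,400)),cv2.resize(b,(400,400))]))"
```

```text
t 10.3667 rail [-0.0003 -0.026   0.1897] yaw err -0.0031 units [-0.004 -0.044  0.021] F [  4.96 -17.46   1.91]
```

View pics/p4.png

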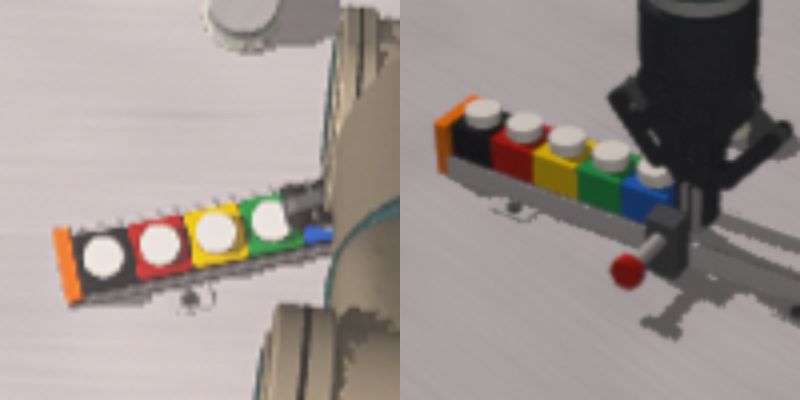

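The side view shows black against the stop with the row closed and straight. Next is to back off and rise.

Call:
{"op": "jog_arm", "data": {"deltas": [[1, [0, -0.1, 0], 0], [1, [0, -0.25, 0], 0], [1, [0, -0.4, 0], 0], [1, [0, -0.5, -0.1], 0], [1, [0, -0.5, -0.3], 0]]}}

```text
t: 10.88
eef_pos: [0.6078, -0.1227, 0.2113]
ee_rot: [3.141, -0.004, -2.897]
wrist_force: [-0.1, -0.1, 0.5]
opening: 0.0003
grip_force: 0.0
```

Call:
{"op": "jog_arm", "data": {"deltas": [[1, [0, 0, -0.2], 0], [1, [0, 0, -0.4], 0], [1, [0, 0, -0.6], 0], [1, [0, 0, -0.8], 0], [1, [0, 0, -0.9], 0]]}}

```text
t: 11.3
eef_pos: [0.6092, -0.1205, 0.2869]
ee_rot: [-3.142, 0.002, -2.895]
wrist_force: [0.4, 0.3, 1.0]
opening: 0.0001
grip_force: 0.0
```

Call:
{"op": "jog_arm", "data": {"deltas": [[1, [0.2, 0.1, 0], 0], [1, [0.4, 0.2, 0], 0], [1, [0.6, 0.3, 0], 0], [1, [0.8, 0.4, 0], 0], [1, [1, 0.42, 0], 0]]}}

```text
t: 11.72
eef_pos: [0.5218, -0.1059, 0.2846]
ee_rot: [3.14, -0.001, -2.893]
wrist_force: [0.2, -0.3, -0.8]
opening: 0.0
grip_force: 0.0
```

Call:
{"op": "jog_arm", "data": {"deltas": [[1, [0.2, 0, 0], 0], [1, [0.4, 0, 0], 0], [1, [0.56, 0, 0], 0], [1, [0.56, 0, 0], 0], [1, [0.56, 0, 0], 0]]}}

```text
t: 12.13
eef_pos: [0.4795, -0.1185, 0.2848]
ee_rot: [3.141, 0.0, -2.895]
wrist_force: [0.9, 0.1, -0.5]
opening: -0.0
grip_force: 0.0
```

```bash
python3 -c "
from h import *
need(-.125,-.024,.192)
a=optics.get_image('top')[200:300,260:410,::-1];b=optics.get_image('side')[200:340,240:380,::-1]
cv2.imwrite('pics/p5.png',np.hstack([cv2.resize(a,(450,300)),cv2.resize(b,(300,300))]))"
```

```text
t 12.1333 rail [-0.1246 -0.0253  0.2848] yaw err 0.002 units [0.005 0.016 1.16 ] F [ 0.87  0.11 -0.47]
```

View pics/p5.png

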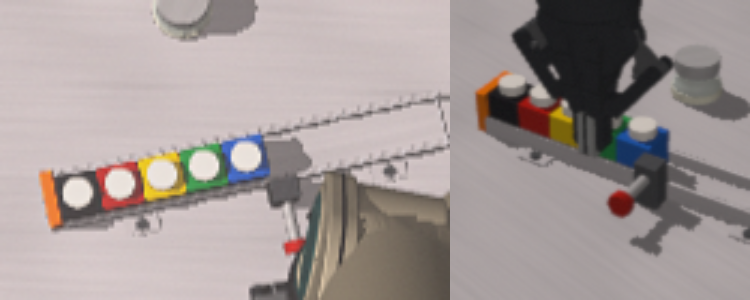

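The row is still closed and home, with blue clear of the bolt line. Lowering behind the knob.

Call:
{"op": "jog_arm", "data": {"deltas": [[1, [0, 0.015, 0.2], 0], [1, [0, 0.015, 0.4], 0], [1, [0, 0.015, 0.6], 0], [1, [0, 0.015, 0.75], 0], [1, [0, 0.015, 0.9], 0]]}}

```text
t: 12.65
eef_pos: [0.4803, -0.1167, 0.2118]
ee_rot: [3.141, 0.001, -2.894]
wrist_force: [-0.4, -0.3, 0.0]
opening: -0.0001
grip_force: 0.0
```

Call:
{"op": "jog_arm", "data": {"deltas": [[1, [0, 0, 0.1], 0], [1, [0, 0, 0.2], 0], [1, [0, 0, 0.26], 0], [1, [0, 0, 0.26], 0], [1, [0, 0, 0.26], 0]]}}

```text
t: 13.07
eef_pos: [0.4794, -0.1172, 0.1919]
ee_rot: [3.142, 0.0, -2.895]
wrist_force: [0.2, -0.5, -0.2]
opening: -0.0
grip_force: 0.0
```

```bash
python3 -c "
from h import *
need(-.096,-.024,.192)
need(-.067,-.024,.192)
b=optics.get_image('side')[220:340,250:410,::-1]
cv2.imwrite('pics/p6.png',cv2.resize(b,(640,480)))"
```

```text
t 13.0667 rail [-0.1244 -0.024   0.1919] yaw err 0.0026 units [-0.355 -0.001 -0.001] F [ 0.2  -0.52 -0.18]
t 13.0667 rail [-0.1244 -0.024   0.1919] yaw err 0.0026 units [-0.718 -0.002 -0.001] F [ 0.2  -0.52 -0.18]
```

View pics/p6.png

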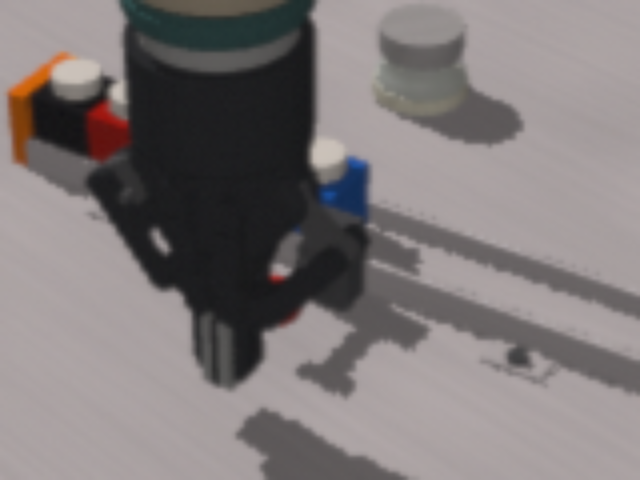

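The fingertips at (225,380) stand in front of the knob at (285,300). Pushing along rail +x, which is tool -x.

Call:
{"op": "jog_arm", "data": {"deltas": [[1, [-0.07, 0, 0], 0], [1, [-0.14, 0, 0], 0], [1, [-0.21, 0, 0], 0], [1, [-0.28, 0, 0], 0], [1, [-0.35, 0, 0], 0]]}}

```text
t: 13.53
eef_pos: [0.5071, -0.1102, 0.1921]
ee_rot: [-3.141, 0.001, -2.895]
wrist_force: [-2.3, -0.5, 0.1]
opening: -0.0001
grip_force: 0.9
```

Call:
{"op": "jog_arm", "data": {"deltas": [[1, [-0.05, 0, 0], 0], [1, [-0.1, 0, 0], 0], [1, [-0.15, 0, 0], 0], [1, [-0.2, 0, 0], 0], [1, [-0.24, 0, 0], 0]]}}

```text
t: 13.95
eef_pos: [0.5252, -0.1057, 0.1918]
ee_rot: [3.142, -0.0, -2.895]
wrist_force: [-1.1, -0.9, 0.4]
opening: 0.0
grip_force: 0.8
```

Call:
{"op": "jog_arm", "data": {"deltas": [[1, [-0.02, 0, 0], 0], [1, [-0.04, 0, 0], 0], [1, [-0.06, 0, 0], 0], [1, [-0.08, 0, 0], 0], [1, [-0.1, 0, 0], 0]]}}

```text
t: 14.37
eef_pos: [0.5327, -0.1039, 0.1918]
ee_rot: [-3.142, -0.0, -2.895]
wrist_force: [-1.3, -1.9, -0.1]
opening: -0.0001
grip_force: 0.8
```

```bash
python3 -c "
from h import *
need(-.067,-.024,.192)"
```

```text
t 14.3667 rail [-0.0695 -0.024   0.1918] yaw err 0.0023 units [-0.031 -0.    -0.002] F [-1.34 -1.9  -0.08]
```

Force is still only friction, so I'll continue until it rises.

Call:
{"op": "jog_arm", "data": {"deltas": [[1, [-0.015, 0, 0], 0], [1, [-0.03, 0, 0], 0], [1, [-0.045, 0, 0], 0], [1, [-0.06, 0, 0], 0], [1, [-0.07, 0, 0], 0]]}}

```text
t: 14.78
eef_pos: [0.5369, -0.1029, 0.1918]
ee_rot: [3.141, -0.004, -2.896]
wrist_force: [-6.1, -3.6, 4.5]
opening: 0.0001
grip_force: 3.2
```

```bash
python3 -c "
from h import *
need(-.067,-.024,.192)"
```

```text
t 14.7833 rail [-0.0651 -0.0241  0.1918] yaw err 0.0018 units [ 0.024  0.001 -0.002] F [-6.05 -3.57  4.52]
```

Call:
{"op": "jog_arm", "data": {"deltas": [[1, [-0.015, 0, 0], 0], [1, [-0.03, 0, 0], 0], [1, [-0.045, 0, 0], 0], [1, [-0.06, 0, 0], 0], [1, [-0.06, 0, 0], 0]]}}

```text
t: 15.2
eef_pos: [0.5384, -0.1027, 0.1917]
ee_rot: [3.14, -0.012, -2.897]
wrist_force: [-12.3, -4.5, 11.6]
opening: -0.0001
grip_force: 6.7
```

It's against the bolt's end stop. Withdraw and check.

Call:
{"op": "jog_arm", "data": {"deltas": [[1, [0.15, 0, 0], 0], [1, [0.3, 0, 0], 0], [1, [0.5, 0, 0], 0], [1, [0.7, 0, 0], 0], [1, [0.8, 0, 0], 0]]}}

```text
t: 15.62
eef_pos: [0.4795, -0.1168, 0.192]
ee_rot: [3.141, -0.0, -2.895]
wrist_force: [-0.7, 0.6, 0.3]
opening: 0.0
grip_force: 0.0
```

Call:
{"op": "jog_arm", "data": {"deltas": [[1, [0, 0, -0.2], 0], [1, [0, 0, -0.4], 0], [1, [0, 0, -0.6], 0], [1, [0, 0, -0.8], 0], [1, [0, 0, -1], 0]]}}

```text
t: 16.03
eef_pos: [0.4816, -0.1164, 0.2729]
ee_rot: [-3.141, 0.002, -2.894]
wrist_force: [-1.0, -0.4, -0.4]
opening: -0.0002
grip_force: 0.0
```

Call:
{"op": "jog_arm", "data": {"deltas": [[1, [0, 0.2, -0.2], 0], [1, [0, 0.4, -0.4], 0], [1, [0, 0.6, -0.6], 0], [1, [0, 0.8, -0.8], 0], [1, [0, 1, -1], 0]]}}

```text
t: 16.45
eef_pos: [0.4616, -0.038, 0.353]
ee_rot: [3.142, 0.002, -2.894]
wrist_force: [0.5, -0.1, -0.8]
opening: 0.0001
grip_force: 0.0
```

```bash
python3 -c "
from h import *
need(-.067,-.024,.192)
a=optics.get_image('top')[210:300,260:395,::-1];b=optics.get_image('side')[210:330,240:360,::-1]
cv2.imwrite('pics/p7.png',np.hstack([cv2.resize(a,(450,300)),cv2.resize(b,(300,300))]))
q=np.load('q.npy');W=world(q,[[-.056,-.024,.03],[-.09,-.024,.03]])
print((proj('side',W)-[240,210])*2.5+[450,0],(proj('top',W)-[260,210])*3.333)"
```

```text
t 16.45 rail [-0.1225  0.0571  0.353 ] yaw err 0.0033 units [-0.691 -1.016  2.012] F [ 0.47 -0.05 -0.84]
[[667.17845085 192.25618277]
 [642.76357219 217.37209659]] [[322.36242637 203.93710781]
 [332.52113096 247.4838224 ]]
```

View pics/p7.png

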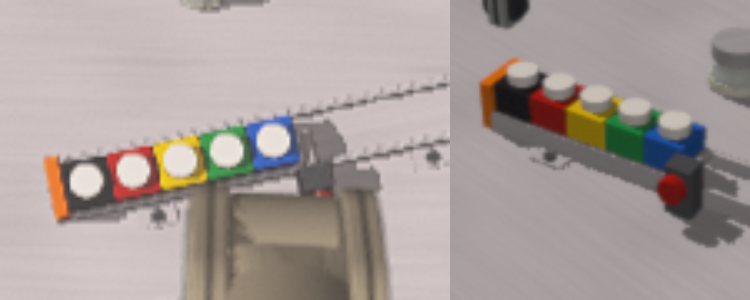

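The knob is close to the guide at (672,189), which is where I'd expect it fully in. The rod crosses behind blue, and the row is closed against the stop.

```bash
python3 -c "
from cell import env
print(env.close_job())"
```

```text
the job is handed in; nothing more can be done
None
```

I handed the job in at about 16.5 s of the 45 s limit. The last pictures show the five pots in a closed row against the orange stop, the bolt pushed fully in behind them and the arm clear; the hand-in returned no verdict.

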